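# Unlock the maquette turntable and face the bust to the lamp

## Robot

A 6-joint arm with a two-finger parallel gripper is mounted at the origin on the work surface. World frame = base frame: x ahead of the robot, y to its left, z up, the work surface at z = 0. Lengths are in m, angles in rad, forces in N, time in s.
With the tool pointing down it reaches from about 0.35 to 0.85 m from the base axis. Payload 8.1 kg.
Tool frame: the origin (TCP) lies on the centre line of the jaws, within the pads' length; the fingertips stand robot.tips_ahead ahead of it and the grasp point (between the pads) lies 6 mm ahead of it (robot.tips_ahead is the distance from the TCP to the fingertips, in m); z points along the fingers, y is the line along which they close (so a half turn about z gives the same grasp; the last joint's range is limited). The gripper opens to 93 mm and grips with 3 to 60 N. Pads are 15 mm wide; open, the fingers measure 128 mm over their backs; the gripper's body (75 mm by 188 mm) begins 65 mm behind the grasp point.
Start: joints at [1.217, 0.13, 1.488, -0, 1.523, -0.085], TCP at [0.159, 0.578, 0.21] pointing down, gripper open.
Joint ranges: [-2.96, 2.96], [-0.89, 2.26], [0.02, 2.5], [-1.34, 4.48], [0, 2.73], [-2.66, 2.66]. Speed limits (rad/s): [2.39, 2.39, 2.79, 3.14, 3.14, 3.14].

## Interface

Orientations are given as a rotation vector (axis times angle).
In Python, from plant import robot gives the robot as it stands.
- The arm moves only by the tool apply_moves, never from a script. Its arguments are lists of equal length, an entry for each row: "delta_pos": the shift along the tool's x, y, z in cm, a list of three; "twist": the turn about the tool's z in rad. A call has 1 to 8 rows; each row shifts and turns the commanded pose from where the row before left it, along the tool's axes as they then stand; what a row does not reach is not made up. A row lasts 1/8 s, in which the tool goes at most 62.5 mm and 10.7 degrees, less where a joint would pass 70% of its speed; a pose out of reach is approached as far as the arm can. A call with a gripper value outside its range is refused whole. "gripper" is the finger opening in cm, from 0 to 9.3, set as the call begins (left out, the last holds). The fingers move at their own pace and stop on an object; "squeeze" is the grip in N (left out, the last holds). Time passes only in rows, so rows that do not move let the fingers close. It gives the time, the measured TCP pose, the force, the opening and the grip force at its end, in the units of the state.
- robot.read_state(): the state, without advancing time (a new reading comes with each control period).
- robot.read_camera(name): name is "scene" or "side" or "wrist"; returns a dict with "frame" (400x640x3 uint8, red, green, blue), "vertical_fov" (degrees; the focal length in pixels is half the picture's height over the tangent of half this angle, whatever the lens; pixels are square), "cx", "cy" (the principal point, pixels), "R" (3x3) and "t" (3): a world point X has camera coordinates R X + t. Camera axes: x right, y down, z forward; pixel columns grow to the right and rows downward; lengths in m; the calibration is good to about 2 mm. The wrist camera is an equidistant fisheye: a pixel r from the principal point sees the ray r / f radians off the axis. A picture is of the moment at which its call begins. There is no depth.
- robot.close_job(): hands the job in; it is judged then, once.
The state is a dict: "t": time; "q": joint angles; "dq": joint speeds; "joint_torque": joint torques, N m; "tool_pos": TCP position; "orientation": TCP orientation; "force": force on the tool from outside, world axes, zero at the start; "wrist_torque": the same for the moment, N m; "opening": finger opening in m; "gripper_force": force on a finger pad.
Only numpy, scipy, OpenCV 4.12 (cv2) and the standard library are available. Lean on these libraries where they do the work, as an engineer would, in place of code of your own. Each camera call takes 0.05 s, during which the arm holds its last target. There are 200 camera calls.

## Task

Unlock the bust's turntable: draw the steel locking bolt by its upright handle all the way back out of the turntable, then tip the handle over into the side notch at the end of its slot so that the bolt stays parked. Then turn the turntable by the short way until the bust faces the lamp squarely, and leave it there with the bolt still parked. Do not shove or knock over the jars and tools around it.

Things in the scene. Friction and masses are not known exactly. Their poses are not given: they have to be found in the camera images.
- stand: Fixed stand: plywood board 190 x 430 mm, 12 thick, carrying the turntable and, on its -y side, a grey bolt housing (44 mm wide in x, y = -130 to -280 mm, top 60 mm above the table). Origin on the table under the turntable's axis; at yaw 0 x points away from the robot, y left; z up. The bolt slides in the housing along stand y at x = 0, its axis 45 mm above the table.
- notch (a point): Where the bolt's origin is when its handle can tip, within 2.5 mm in y (stand frame 0, -220, 45 mm); axes as the stand's. The housing's top has a 13 mm slot for the handle along y, from y = -165 to -227.5 mm; at its outer end a 15 mm wide notch opens through the cover and wall on the +x side only. Elsewhere the slot keeps the handle upright.
- bolt: Captured loose steel bolt, 0.13 to 0.21 kg: rod 14 mm thick along its y, 80 mm to +y (nose), 45 mm to -y, handle along its z. Origin on the rod's axis under the handle. Starts handle up, origin at stand y = -173 to -181 mm, nose in a bore under the turntable's rim, locking it. A few newtons slide it 39 to 50 mm to stand -y, to the slot's end, where the handle can tip to stand +x.
- bolt_knob (a point): Centre of the knob's top, 66 mm from the rod's axis along bolt z (111 mm above the table while upright). Handle: 10 mm stem, then a black barrel knob 18 mm thick from 36 to 66 mm above the rod's axis. In the notch it falls over by itself once past about 20 degrees, and comes to rest about 83 degrees from upright.
- turntable (a joint): Turntable angle in rad, anticlockwise from above positive, 0 as locked; bust and peg turn with it. Turns freely with a drag of about 0.1 N m (1 N at the peg) and stays where it is left. Disc 240 mm in diameter, top 60 mm above the table.
- bust_hub (a point): On the turntable's axis at the disc's top (60 mm high). Its x is the direction the bust faces, z up. The bust is screwed on: 132 mm wide at the shoulders (under 35 mm above the disc), head up to 76 mm wide (ears 90), top 224 mm above the table; it starts facing stand +x.
- bust_nose (a point): Tip of the bust's nose, 53 mm from the axis along the bust's facing, 169 mm above the table.
- peg_top (a point): Top centre of the turntable's upright steel push peg: 12 mm thick, 78 mm tall, standing on the disc 112 mm from the axis, 120 degrees anticlockwise from the bust's facing; top 138 mm above the table.
- lamp_head (a point): Centre of the lamp's round glowing front, 72 mm in diameter, 195 mm above the table, 225 mm from the turntable's axis. The lamp is fixed and stands 0.65 to 1.35 rad anticlockwise of where the bust faces at the start; its foot (100 mm disc) is 275 mm from the axis, and it is 230 mm tall.
- paint_jar: Loose bystander: jar 48 mm wide, 62 mm tall. Origin: underside centre.
- wax_jar: Loose bystander: jar 56 mm wide, 55 mm tall. Origin: underside centre.
- tape_roll: Loose bystander: roll of tape lying flat, 96 mm across, 25 mm tall. Origin: underside centre.
- mug: Loose bystander: mug 76 mm wide with a handle at its own +y, 85 mm tall. Origin: underside centre.
- sanding_block: Loose bystander: block 70 x 40 x 28 mm. Origin: underside centre.
- palette_knife: Loose bystander: palette knife 190 mm long, lying along its own x.
- thinner_bottle: Loose bystander: bottle 52 mm wide, 110 mm tall. Origin: underside centre.
Mind the look-alikes: they are no part of the job. Leave any blue look-alike of the part that bears lamp_head alone.

How it is judged:
By the outcome, as a careful person would: the job done as asked, in the order asked, and still so for the second after the job is handed in, with the robot touching nothing.
It also fails if it takes over 61 s, if anything falls off the work surface, if the arm or the gripper's body presses on something with over 40 N, if the wrist force passes 120 N, or if a joint passes its speed limit or range.

## Working session

There is one attempt and no reset: what is moved stays moved. The work goes in short steps, Python scripts to look and compute and a tool call to move; the robot and the scene stay as the last step left them, time stands still between calls to the robot, and variables do not carry over. Pictures are saved under pics/ and viewed, at most 10 in all, crops included, and the job is handed in when it is done.

Besides the shell and the picture viewer there is one more tool, called after "Emit:" by a JSON object that holds its "fn" and its "kwargs", one argument or row to a line. apply_moves: Moves the arm, as the interface text tells. Its arguments: {"type":"object","properties":{"delta_pos":{"type":"array"},"twist":{"type":"array"},"gripper":{"type":"number"},"squeeze":{"type":"number"}},"required":["delta_pos","twist"]}

```bash
mkdir -p pics; ls
python3 - <<'E'
from plant import robot
import cv2
s=robot.read_state();print(s, robot.tips_ahead)
for n in("scene","side"):
    c=robot.read_camera(n);cv2.imwrite(f"pics/{n}0.png",c["frame"][:,:,::-1]);print(n,c["vertical_fov"],c["cx"],c["cy"],c["R"],c["t"])
E
```

```text
pics
{'t': 0.0, 'q': array([ 1.21654578e+00,  1.31157122e-01,  1.48928025e+00, -3.80273871e-05,
        1.52300257e+00, -8.53942746e-02]), 'dq': array([ 0.00092776,  0.00057487, -0.00259982, -0.00048712,  0.00134644,
       -0.00010177]), 'joint_torque': array([-2.47828866e-03, -5.59841073e+01, -4.91761279e+01,  7.62085430e-02,
        3.58205033e-02, -1.76065969e-04]), 'tool_pos': array([0.15916114, 0.57789231, 0.20908935]), 'orientation': array([-4.20995578e-01, -3.11288630e+00,  2.84456032e-03]), 'force': array([-0.29056918, -0.26680237,  0.4104758 ]), 'wrist_torque': array([-0.01869377, -0.04758261,  0.02276283]), 'gripper_force': 0.0, 'opening': 0.09317308421114949} 0.025
scene 54.99676205813857 319.88515887318897 198.24811071983294 [[ 0.05254614  0.99859597 -0.00670707]
 [ 0.63748598 -0.03871279 -0.76948876]
 [-0.76866802  0.036158   -0.63862514]] [-0.04319219 -0.2109628   1.2861019 ]
side 55.14980213677818 319.3243566831617 198.55877290794282 [[ 0.79390248 -0.60773634  0.01937505]
 [-0.40955072 -0.55801629 -0.72172435]
 [ 0.44942971  0.56504368 -0.69190937]] [-0.36242949  0.30234538  0.76399153]
```

View pics/scene0.png

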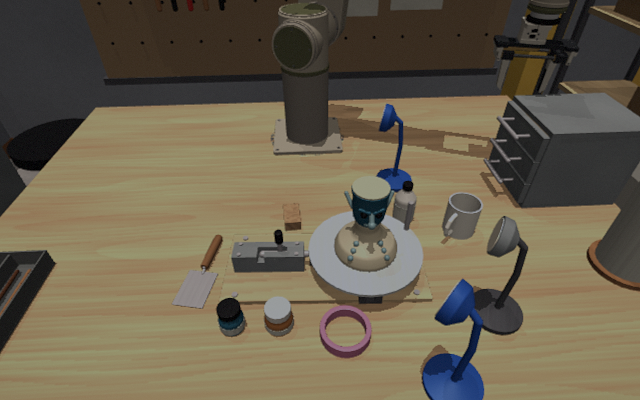

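View pics/side0.png

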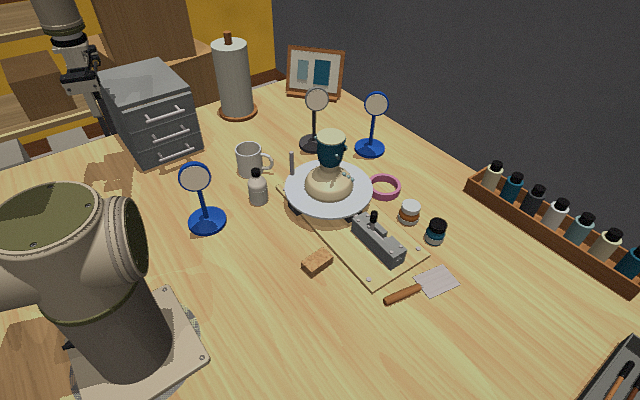

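The scene shows the knob at about (279,237), the bust near (370,220), and the grey lamp head at about (505,240). The other two lamps are blue decoys. In the side view the knob is at (374,216), the peg at (292,163) and the grey lamp at (317,100). I'll enlarge both to get closer readings.

Run:
```python
import cv2
a=cv2.imread("pics/scene0.png")[170:320,220:420];cv2.imwrite("pics/a.png",cv2.resize(a,(800,600),interpolation=cv2.INTER_CUBIC))
a=cv2.imread("pics/side0.png")[80:290,270:470];cv2.imwrite("pics/b.png",cv2.resize(a,(572,600),interpolation=cv2.INTER_CUBIC))
```

```text
(no output)
```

View pics/a.png

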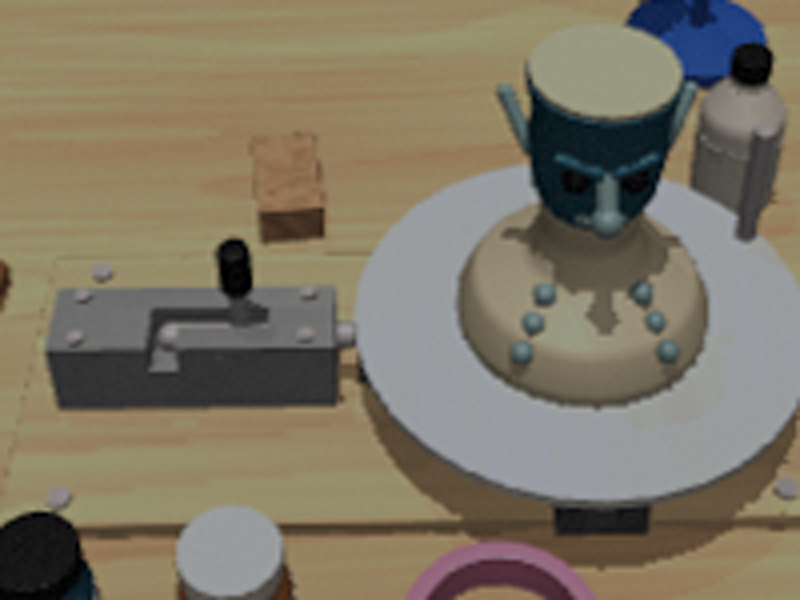

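View pics/b.png

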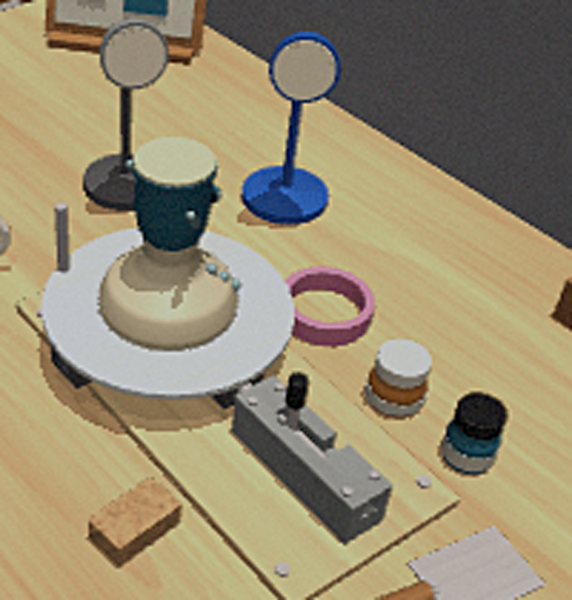

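Readings, converted from the crops to full-image pixels:

| Point | Scene | Side |
|---|---|---|
| Knob top | (278.5,231.5) | (373.9,212) |
| Peg top | (411,202.7) | (291.7,152.4) |
| Nose | (371.8,225.5) | not used |
| Lamp front | not used | (316.9,100) |

I also read the housing top corners in the scene view. Next is a stand-pose fit over all of these.

```bash
cat > h.py <<'E'
import numpy as np, cv2
from scipy.optimize import least_squares
C={'scene':dict(fov=54.99676205813857,c=(319.885,198.248),R=np.array([[0.05254614,0.99859597,-0.00670707],[0.63748598,-0.03871279,-0.76948876],[-0.76866802,0.036158,-0.63862514]]),t=np.array([-0.04319219,-0.2109628,1.2861019])),
'side':dict(fov=55.14980213677818,c=(319.324,198.559),R=np.array([[0.79390248,-0.60773634,0.01937505],[-0.40955072,-0.55801629,-0.72172435],[0.44942971,0.56504368,-0.69190937]]),t=np.array([-0.36242949,0.30234538,0.76399153]))}
def proj(n,X):
    c=C[n];f=200/np.tan(np.radians(c['fov']/2));p=c['R']@np.asarray(X)+c['t'];return f*p[:2]/p[2]+c['c']
def ray_z(n,uv,z):
    c=C[n];f=200/np.tan(np.radians(c['fov']/2));d=c['R'].T@np.array([(uv[0]-c['c'][0])/f,(uv[1]-c['c'][1])/f,1]);o=-c['R'].T@c['t'];return o+d*(z-o[2])/d[2]
def S(p,X): 
    c,s=np.cos(p[2]),np.sin(p[2]);return np.array([p[0]+c*X[0]-s*X[1],p[1]+s*X[0]+c*X[1],X[2]])
E
python3 - <<'E'
from h import *
A=lambda x,y:(220+x/4,170+y/4); B=lambda x,y:(270+x/2.86,80+y/2.857)
def obs(p):
    L=lambda r,z:(r*np.cos(p[4]),r*np.sin(p[4]),z)
    k=(0,p[3],.111);pg=(-.056,.097,.138)
    return [('scene',A(234,246),k),('side',B(297,377),k),('scene',A(764,131),pg),('side',B(62,207),pg),('scene',A(607,222),(.053,0,.169)),('side',B(134,57),L(.225,.195)),
    ('scene',A(62,290),(-.022,-.28,.06)),('scene',A(333,288),(-.022,-.13,.06)),('scene',A(338,350),(.022,-.13,.06)),('scene',A(50,350),(.022,-.28,.06))]
fn=lambda p:np.concatenate([proj(n,S(p,X))-uv for n,uv,X in obs(p)])
r=least_squares(fn,[.6,.1,0,-.177,1.0],loss='soft_l1');p=r.x
print(p.round(4));print(fn(p).reshape(-1,2).round(1))
for nm,X in dict(knob=(0,p[3],.111),knob_end=(0,-.22,.111),peg=(-.056,.097,.138),lamp=(.225*np.cos(p[4]),.225*np.sin(p[4]),.195),foot=(.275*np.cos(p[4]),.275*np.sin(p[4]),0)).items(): print(nm,S(p,X).round(4),proj('scene',S(p,X)).round(0),proj('side',S(p,X)).round(0))
for nm,uv,z in (('paint',(230,306),.062),('wax',(277.5,306),.055),('sand',(291,210),.028),('bottle',(407,187),.11),('mug',(463,203),.085),('bluelampfoot',(394,180),0),('tape',(345,323),.025)): print(nm,ray_z('scene',uv,z).round(3))
E
```

```text
[ 0.5721  0.1099 -0.0333 -0.1795  1.1115]
[[ 0.1 -0.1]
 [ 1.2 -1. ]
 [ 0.2 -1.7]
 [-0.3 -1.4]
 [ 1.   1.9]
 [-0.  -1. ]
 [-1.3 -0.5]
 [ 0.8 -1.3]
 [-0.8 -1.4]
 [-1.5  0. ]]
knob [ 0.5661 -0.0695  0.111 ] [279. 231.] [375. 211.]
knob_end [ 0.5647 -0.11    0.111 ] [259. 232.] [387. 221.]
peg [0.5193 0.2087 0.138 ] [411. 201.] [291. 151.]
lamp [0.6785 0.3081 0.195 ] [496. 233.] [317.  99.]
foot [0.7021 0.3522 0.    ] [495. 311.] [314. 144.]
paint [ 0.704 -0.157  0.062]
wax [ 0.704 -0.072  0.055]
sand [ 0.407 -0.05   0.028]
bottle [0.436 0.223 0.11 ]
mug [0.472 0.348 0.085]
bluelampfoot [0.264 0.24  0.   ]
tape [0.727 0.052 0.025]
```

The fit is good, with residuals around 1–2 px and the lamp 1.11 rad anticlockwise. I'll raise the tool and carry it over above the knob.

Emit:
{"fn": "apply_moves", "kwargs": {
  "delta_pos": [
    [0,0,-5.5],
    [0,0,-5.5],
    [-2.82,-2.58,0],
    [-2.82,-2.58,0],
    [-2.82,-2.58,0],
    [-2.82,-2.58,0],
    [-2.82,-2.58,0],
    [-2.82,-2.58,0]
  ],
  "twist": [0,0,0,0,0,0,0,0],
  "gripper": 6,
  "squeeze": 20
}}

```text
t: 1.1
tool_pos: [0.2817, 0.3831, 0.3197]
orientation: [-0.421, -3.113, 0.001]
force: [0.6, -0.3, 1.2]
opening: 0.0603
gripper_force: 0.0
```

Emit:
{"fn": "apply_moves", "kwargs": {
  "delta_pos": [
    [-2.82,-2.58,0],
    [-2.82,-2.58,0],
    [-2.82,-2.58,0],
    [-2.82,-2.58,0],
    [-2.82,-2.58,0],
    [-2.82,-2.58,0],
    [-2.82,-2.58,0],
    [-2.82,-2.58,0]
  ],
  "twist": [0,0,0,0,0,0,0,0]
}}

```text
t: 2.1
tool_pos: [0.4444, 0.1242, 0.3198]
orientation: [-0.421, -3.113, 0.0]
force: [-0.4, 1.0, -0.1]
opening: 0.06
gripper_force: 0.0
```

Emit:
{"fn": "apply_moves", "kwargs": {
  "delta_pos": [
    [-2.82,-2.58,0],
    [-2.82,-2.58,0],
    [-2.82,-2.58,0],
    [-2.82,-2.58,0],
    [-2.82,-2.58,0],
    [-2.82,-2.58,0],
    [0,0,0],
    [0,0,0]
  ],
  "twist": [0,0,0,0,0,0,-0.12,-0.116]
}}

```text
t: 3.1
tool_pos: [0.5659, -0.0694, 0.3192]
orientation: [-0.047, -3.14, -0.001]
force: [0.5, -0.5, 0.7]
opening: 0.06
gripper_force: 0.0
```

```bash
cat >> h.py <<'E'
from scipy.spatial.transform import Rotation as Ro
P=[.5721,.1099,-.0333,-.1795,1.1115]
def to(target,s):
    "tool-axes shift in cm to reach the world target"
    R=Ro.from_rotvec(s['orientation']).as_matrix();return (R.T@(np.array(target)-s['tool_pos'])*100).round(2),'tool y yaw deg',np.degrees(np.arctan2(R[1,1],R[0,1])).round(2), 'z',R[:,2].round(3)
E
python3 - <<'E'
from plant import robot
from h import *
s=robot.read_state();print(s['t'],s['tool_pos'],s['q'].round(2),s['force'].round(1));print(to((.566,-.0695,.103),s))
w=robot.read_camera('wrist');np.savez('w.npz',**{k:np.array(v) for k,v in w.items()})
f=200/np.tan(np.radians(w['vertical_fov']/2));p=w['R']@np.array([.566,-.0695,.111])+w['t'];th=np.arctan2(np.hypot(*p[:2]),p[2]);print(w['cx']+f*th*p[0]/np.hypot(*p[:2]),w['cy']+f*th*p[1]/np.hypot(*p[:2]))
cv2.imwrite('pics/w.png',w['frame'][:,:,::-1])
E
```

```text
3.1 [ 0.56592657 -0.06942355  0.31918752] [-0.21  0.03  1.39  0.    1.72 -1.75] [ 0.5 -0.5  0.7]
(array([-4.000e-02, -1.000e-02,  2.162e+01]), 'tool y yaw deg', np.float64(88.28), 'z', array([-0.002,  0.   , -1.   ]))
313.12740325004324 175.6459510402915
```

View pics/w.png

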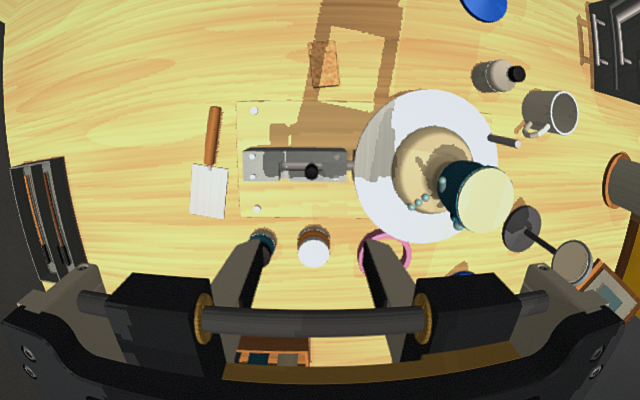

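The wrist view puts the knob top at about (312,172), against a prediction of (313,176), so it agrees to a few mm. I'll descend with a 2 mm shift towards -x.

Emit:
{"fn": "apply_moves", "kwargs": {
  "delta_pos": [
    [0.2,0,4],
    [0,0,4],
    [0,0,4],
    [0,0,4],
    [0,0,3],
    [0,0,2.6],
    [0,0,0],
    [0,0,0]
  ],
  "twist": [0,0,0,0,0,0,0,0]
}}

```text
t: 4.15
tool_pos: [0.5646, -0.0688, 0.1052]
orientation: [0.053, 3.14, -0.0]
force: [0.6, -0.6, 0.1]
opening: 0.06
gripper_force: 0.0
```

Emit:
{"fn": "apply_moves", "kwargs": {
  "delta_pos": [
    [0,0,0],
    [0,0,0],
    [0,0,0],
    [0,0,0]
  ],
  "twist": [0,0,0,0],
  "gripper": 0.8,
  "squeeze": 15
}}

```text
t: 4.65
tool_pos: [0.5641, -0.0687, 0.1043]
orientation: [0.052, 3.141, -0.0]
force: [0.6, -0.8, -0.4]
opening: 0.0242
gripper_force: 0.0
```

Emit:
{"fn": "apply_moves", "kwargs": {
  "delta_pos": [
    [0,0,0],
    [0,0,0],
    [0,0,0]
  ],
  "twist": [0,0,0]
}}

```text
t: 5.03
tool_pos: [0.564, -0.0687, 0.1041]
orientation: [-0.052, -3.141, -0.0]
force: [-0.4, 1.1, 1.5]
opening: 0.008
gripper_force: 0.0
```

Run:
```python
from plant import robot
from h import *
o=[]
for n,(x,y) in (('scene',(210,180)),('side',(310,150))):
    c=robot.read_camera(n);o.append(cv2.resize(c['frame'][y:y+100,x:x+130,::-1],(400,308),interpolation=cv2.INTER_CUBIC))
cv2.imwrite('pics/g.png',np.hstack(o));print(robot.read_state()['opening'],robot.read_state()['q'].round(2))
```

```text
0.007950953680444487 [-0.21  0.12  1.7   0.    1.32 -1.75]
```

View pics/g.png

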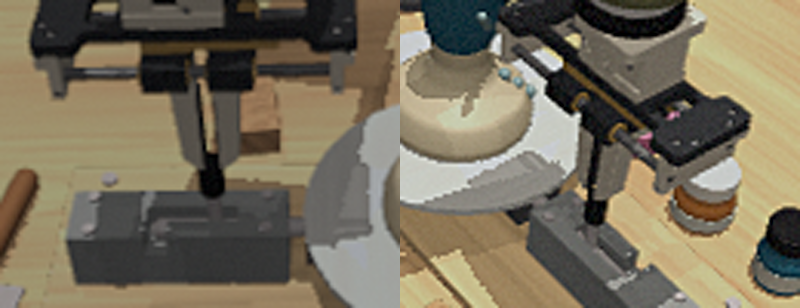

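Run:
```python
from plant import robot
from h import *
s=robot.read_state();R=Ro.from_rotvec(s['orientation']).as_matrix();print(s['tool_pos'],s['t'],R.round(3).tolist())
for d in (0,.006,.025):
    X=s['tool_pos']+R[:,2]*d;print(d,proj('scene',X),proj('side',X))
for z in (.111,.081): print('knob',z,proj('scene',(.5661,-.0695,z)),proj('side',(.5661,-.0695,z)))
# triangulate knob from all 3 views
w=np.load('w.npz');f=200/np.tan(np.radians(float(w['vertical_fov'])/2));print('f',f,'campos',-w['R'].T@w['t'])
def wp(X):
    p=w['R']@X+w['t'];h=np.hypot(*p[:2]);return f*np.arctan2(h,p[2])*p[:2]/h+[w['cx'],w['cy']]
fn=lambda X:np.concatenate([proj('scene',X)-(278.5,231.5),proj('side',X)-(373.9,212),wp(X)-(312,171)])
r=least_squares(fn,[.56,-.07,.1]);print(r.x,r.fun.round(1))
fn2=lambda X:fn(X)[:4];r=least_squares(fn2,[.56,-.07,.1]);print(r.x,r.fun.round(1))
```

```text
[ 0.56402298 -0.06871788  0.10409446] 5.125 [[-0.999, 0.033, -0.0], [0.033, 0.999, 0.0], [0.0, 0.0, -1.0]]
0 [279.24875582 233.13759828] [373.87001535 213.16085631]
0.006 [279.46619695 235.22054979] [373.57238908 214.91518383]
0.025 [280.14101053 241.68484642] [372.64755084 220.36654794]
knob 0.111 [278.57847544 231.45189792] [375.08750405 210.93914746]
knob 0.081 [279.6688143  241.78619259] [373.59242795 219.64358697]
f 309.70691628693146 campos [ 0.48333305 -0.06782865  0.49457823]
[ 0.5613154  -0.0703764   0.10783427] [-0.2 -0.6 -0.2  1.   0.3  0.5]
[ 0.56340629 -0.06950288  0.10854381] [ 0.2 -0.1  0.2  0.2]
```

Run:
```python
from plant import robot
from h import *
w=np.load('w.npz');f=309.7
def wp(X):
    p=w['R']@X+w['t'];h=np.hypot(*p[:2]);return f*np.arctan2(h,p[2])*p[:2]/h+[w['cx'],w['cy']]
T=np.array([.5659,-.0694,.3192])
for d in(0,.006,.025):
  print(d,[wp(T+[dx,sy*.031,-d]).round(0) for sy in(-1,1) for dx in(-.0075,.0075)])
c=w['frame'][210:330,225:425,::-1];a=cv2.resize(c,(500,300),interpolation=cv2.INTER_CUBIC)
n=robot.read_camera('wrist')['frame'][150:330,225:425,::-1];b=cv2.resize(n,(300,300*180//200))
b=cv2.copyMakeBorder(b,0,300-b.shape[0],0,0,cv2.BORDER_CONSTANT)
cv2.imwrite('pics/t.png',np.hstack([a,b]))
```

```text
0 [array([264., 236.]), array([266., 258.]), array([364., 234.]), array([363., 255.])]
0.006 [array([265., 233.]), array([267., 254.]), array([362., 230.]), array([361., 251.])]
0.025 [array([269., 222.]), array([271., 242.]), array([358., 220.]), array([358., 239.])]
```

View pics/t.png

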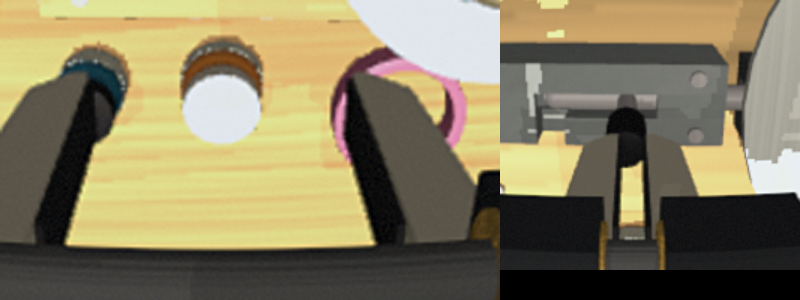

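The images show the fingertips ending level with the top of the knob, at z of about 0.11. That is roughly 30 mm short of where tips_ahead puts them, so the fingers closed over the knob. I'll open, go 1.5 cm lower, which is safe under either reading, and close again.

Emit:
{"fn": "apply_moves", "kwargs": {
  "delta_pos": [
    [0,0,0],
    [0,0,0],
    [0,0,0],
    [0,0,0],
    [0.1,0,0.5],
    [0,0,0.5],
    [0,0,0.5],
    [0,0,0]
  ],
  "twist": [0,0,0,0,0,0,0,0],
  "gripper": 4.5
}}

```text
t: 6.18
tool_pos: [0.5625, -0.0686, 0.0883]
orientation: [-0.051, -3.14, -0.0]
force: [-0.3, 0.0, -0.5]
opening: 0.0451
gripper_force: 0.0
```

Emit:
{"fn": "apply_moves", "kwargs": {
  "delta_pos": [
    [0,0,0],
    [0,0,0],
    [0,0,0],
    [0,0,0],
    [0,0,0]
  ],
  "twist": [0,0,0,0,0],
  "gripper": 0.8
}}

```text
t: 6.8
tool_pos: [0.5632, -0.0687, 0.0893]
orientation: [0.052, 3.141, -0.0]
force: [0.1, 0.1, 1.3]
opening: 0.0173
gripper_force: 15.0
```

The knob is gripped: 17.3 mm opening at 15 N. I'll draw the bolt.

Emit:
{"fn": "apply_moves", "kwargs": {
  "delta_pos": [
    [0,-0.5,0],
    [0,-0.5,0],
    [0,-0.5,0],
    [0,-0.5,0],
    [0,-0.5,0],
    [0,-0.5,0],
    [0,-0.5,0],
    [0,-0.3,0]
  ],
  "twist": [0,0,0,0,0,0,0,0]
}}

```text
t: 7.8
tool_pos: [0.5619, -0.107, 0.0893]
orientation: [0.052, 3.141, -0.0]
force: [-0.2, 2.1, 4.4]
opening: 0.0171
gripper_force: 15.0
```

Emit:
{"fn": "apply_moves", "kwargs": {
  "delta_pos": [
    [0,-0.1,0],
    [0,-0.1,0],
    [0,0,0]
  ],
  "twist": [0,0,0]
}}

```text
t: 8.18
tool_pos: [0.5618, -0.1087, 0.0893]
orientation: [0.051, 3.141, -0.0]
force: [0.3, 1.4, 5.4]
opening: 0.0172
gripper_force: 15.0
```

Emit:
{"fn": "apply_moves", "kwargs": {
  "delta_pos": [
    [0,-0.1,0],
    [0,0,0]
  ],
  "twist": [0,0]
}}

```text
t: 8.43
tool_pos: [0.5619, -0.1096, 0.0893]
orientation: [0.051, 3.141, -0.0]
force: [-0.2, 0.8, 4.8]
opening: 0.0174
gripper_force: 15.0
```

Emit:
{"fn": "apply_moves", "kwargs": {
  "delta_pos": [
    [0,-0.1,0],
    [0,-0.1,0],
    [0,0,0]
  ],
  "twist": [0,0,0]
}}

```text
t: 8.8
tool_pos: [0.5617, -0.1116, 0.0893]
orientation: [0.051, 3.141, -0.0]
force: [-0.3, 0.7, 5.0]
opening: 0.0176
gripper_force: 15.0
```

Emit:
{"fn": "apply_moves", "kwargs": {
  "delta_pos": [
    [0,-0.1,0],
    [0,0,0]
  ],
  "twist": [0,0]
}}

```text
t: 9.05
tool_pos: [0.5617, -0.1126, 0.0893]
orientation: [0.051, 3.141, -0.0]
force: [0.2, 0.2, 4.9]
opening: 0.0176
gripper_force: 15.0
```

Emit:
{"fn": "apply_moves", "kwargs": {
  "delta_pos": [
    [0,-0.1,0],
    [0,-0.1,0],
    [0,0,0]
  ],
  "twist": [0,0,0]
}}

```text
t: 9.43
tool_pos: [0.5617, -0.1137, 0.0893]
orientation: [0.051, 3.141, 0.002]
force: [-0.3, 4.6, 6.1]
opening: 0.0172
gripper_force: 15.0
```

Run:
```python
from plant import robot
from h import *
c=robot.read_camera('scene');a=cv2.resize(c['frame'][190:280,215:335,::-1],(440,330),interpolation=cv2.INTER_CUBIC)
c=robot.read_camera('side');b=cv2.resize(c['frame'][180:280,330:420,::-1],(297,330),interpolation=cv2.INTER_CUBIC)
cv2.imwrite('pics/e.png',np.hstack([a,b]))
```

```text
(no output)
```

View pics/e.png

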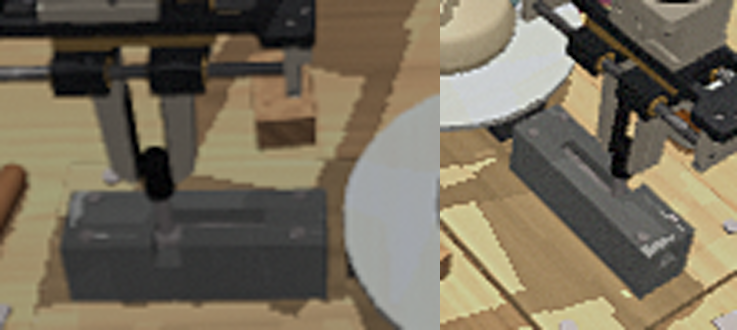

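The handle stands at the notch and fy has risen to 4.6 N, so it is against the slot's end. I'll back off 1 mm and tip it towards +x along an arc.

Emit:
{"fn": "apply_moves", "kwargs": {
  "delta_pos": [
    [0,0.1,0],
    [-0.5,0,0.02],
    [-0.5,0,0.07],
    [-0.5,0,0.12],
    [-0.48,0,0.15],
    [0,0,0]
  ],
  "twist": [0,0,0,0,0,0]
}}

```text
t: 10.28
tool_pos: [0.5817, -0.1143, 0.0852]
orientation: [-0.051, -3.141, -0.0]
force: [0.5, 1.0, 2.5]
opening: 0.0171
gripper_force: 15.0
```

Emit:
{"fn": "apply_moves", "kwargs": {
  "delta_pos": [
    [-0.46,0,0.2],
    [-0.46,0,0.23],
    [-0.42,0,0.27],
    [-0.4,0,0.31],
    [0,0,0]
  ],
  "twist": [0,0,0,0,0]
}}

```text
t: 10.9
tool_pos: [0.5987, -0.1149, 0.0749]
orientation: [-0.051, -3.14, -0.0]
force: [0.4, 1.0, 0.1]
opening: 0.0174
gripper_force: 15.0
```

Emit:
{"fn": "apply_moves", "kwargs": {
  "delta_pos": [
    [0,0,0],
    [0,0,0],
    [0,0,0],
    [0,0,0],
    [0,0,-3],
    [0,0,-4],
    [0,0,-4],
    [0,0,0]
  ],
  "twist": [0,0,0,0,0,0,0,0],
  "gripper": 4.5
}}

```text
t: 11.9
tool_pos: [0.6013, -0.1156, 0.1904]
orientation: [0.051, 3.134, -0.003]
force: [0.8, -1.1, -0.5]
opening: 0.0449
gripper_force: 0.0
```

Run:
```python
from plant import robot
from h import *
c=robot.read_camera('scene');a=cv2.resize(c['frame'][190:290,215:345,::-1],(429,330),interpolation=cv2.INTER_CUBIC)
b=cv2.resize(c['frame'][190:340,455:540,::-1],(187,330),interpolation=cv2.INTER_CUBIC)
c=robot.read_camera('side');d=cv2.resize(c['frame'][80:160,290:345,::-1],(165,240),interpolation=cv2.INTER_CUBIC)
d=cv2.copyMakeBorder(d,0,90,0,0,cv2.BORDER_CONSTANT)
cv2.imwrite('pics/f.png',np.hstack([a,b,d]))
s=robot.read_state();print(s['t'],to((.5193,.2087,.2),s))
```

```text
12.0 (array([ 9.02, 32.08, -1.45]), 'tool y yaw deg', np.float64(88.12), 'z', array([ 0.001, -0.   , -1.   ]))
```

View pics/f.png

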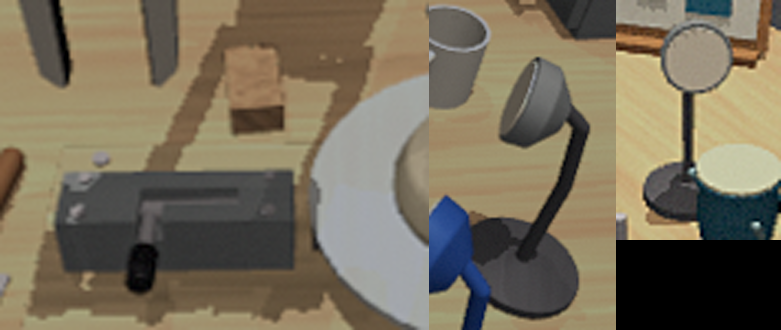

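The bolt is parked: the handle lies over to +x through the notch. The lamp front centre reads (495.5,236) in scene and (317,99.5) in side, with the foot at (499.5,312) in scene. I'll refine the lamp and peg from these.

Run:
```python
from plant import robot
from h import *
def tri(a,b): 
    r=least_squares(lambda X:np.r_[proj('scene',X)-a,proj('side',X)-b],[.6,.2,.15]);return r.x.round(4),r.fun.round(1)
pk=tri((411,202.75),(291.7,152.4));lp=tri((495.5,236),(317,99.5));print(pk,lp)
for z in(.0,.012): print('foot',ray_z('scene',(499.5,312),z))
def an(X): d=np.array(X[:2])-P[:2];return np.hypot(*d).round(4),(np.arctan2(d[1],d[0])-P[2]).round(4)
print(an(pk[0]),np.radians(120),an(lp[0]),an(ray_z('scene',(499.5,312),.008)))
print('peg at z .138 scene/side',ray_z('scene',(411,202.75),.138),ray_z('side',(291.7,152.4),.138))
```

```text
(array([0.5199, 0.2087, 0.1336]), array([-0. ,  0. , -0.1, -0.1])) (array([0.6803, 0.3077, 0.1912]), array([ 0.2, -0.3,  0.4,  0.5]))
foot [0.70463914 0.36079223 0.        ]
foot [0.7123032  0.35400937 0.012     ]
(np.float64(0.1117), np.float64(2.0902)) 2.0943951023931953 (np.float64(0.2255), np.float64(1.1035)) (np.float64(0.2822), np.float64(1.0946))
peg at z .138 scene/side [0.5248188 0.2070292 0.138    ] [0.51666352 0.20352305 0.138     ]
```

Emit:
{"fn": "apply_moves", "kwargs": {
  "delta_pos": [
    [0,0,-3.5],
    [0,0,-3.5],
    [0,0,-3],
    [1.2,4,0],
    [1.2,4,0],
    [1.1,4,0],
    [1.1,4,0],
    [1.1,4,0]
  ],
  "twist": [0,0,0,0,0,0,0,0]
}}

```text
t: 13.0
tool_pos: [0.5471, 0.088, 0.2832]
orientation: [-0.052, -3.138, 0.0]
force: [1.0, -0.1, -0.4]
opening: 0.0454
gripper_force: 0.0
```

Emit:
{"fn": "apply_moves", "kwargs": {
  "delta_pos": [
    [1.1,4,0],
    [1.1,4,0],
    [1.1,4.1,0],
    [0,0,0],
    [0,0,0],
    [0,0,0],
    [0,0,0],
    [0,0,0]
  ],
  "twist": [0,0,0,0.13,0.13,0.13,0.13,0.13]
}}

```text
t: 14.0
tool_pos: [0.5185, 0.2087, 0.2831]
orientation: [-1.057, -2.955, 0.003]
force: [0.1, -0.4, -0.8]
opening: 0.0449
gripper_force: 0.0
```

Emit:
{"fn": "apply_moves", "kwargs": {
  "delta_pos": [
    [0,0,0],
    [0,0,0],
    [0,0,0],
    [0,0,0]
  ],
  "twist": [0.13,0.13,0.14,0]
}}

```text
t: 14.5
tool_pos: [0.5186, 0.2087, 0.2834]
orientation: [-1.617, -2.691, 0.004]
force: [-0.1, 0.2, -0.2]
opening: 0.0451
gripper_force: 0.0
```

Run:
```python
from plant import robot
from h import *
w=robot.read_camera('wrist');cv2.imwrite('pics/p.png',w['frame'][:,:,::-1])
s=robot.read_state();print(s['t'],s['q'].round(2),to((.5197,.2087,.105),s))
f=309.7
def wp(X):
    p=w['R']@X+w['t'];h=np.hypot(*p[:2]);return f*np.arctan2(h,p[2])*p[:2]/h+[w['cx'],w['cy']]
print(wp(np.array([.5197,.2087,.138])),wp(np.array([.5197,.2087,.06])))
```

```text
14.55 [ 0.29  0.    1.49 -0.    1.65 -0.2 ] (array([-0.05,  0.13, 17.88]), 'tool y yaw deg', np.float64(28.13), 'z', array([-0.003, -0.001, -1.   ]))
[314.10534385 187.5168282 ] [314.02170067 172.7111052 ]
```

View pics/p.png

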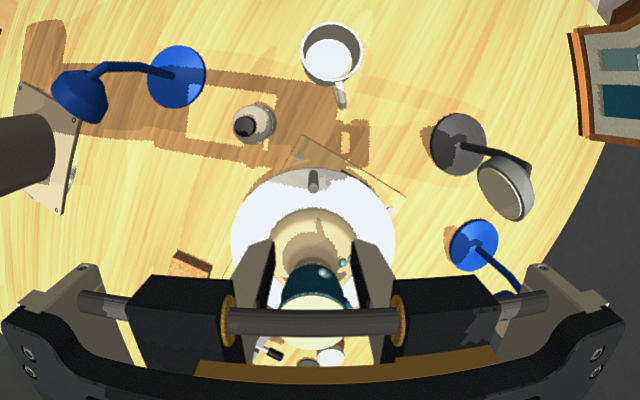

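In the wrist view the peg top is at about (314,187), exactly where predicted. I'll descend, straddle it and grip.

Emit:
{"fn": "apply_moves", "kwargs": {
  "delta_pos": [
    [0,0.1,4],
    [0,0,4],
    [0,0,4],
    [0,0,3],
    [0,0,2.4],
    [0,0,0]
  ],
  "twist": [0,0,0,0,0,0]
}}

```text
t: 15.3
tool_pos: [0.5179, 0.2087, 0.1084]
orientation: [-1.614, -2.691, 0.007]
force: [0.1, -0.5, -0.0]
opening: 0.0447
gripper_force: 0.0
```

Emit:
{"fn": "apply_moves", "kwargs": {
  "delta_pos": [
    [0,0,0],
    [0,0,0],
    [0,0,0],
    [0,0,0],
    [0,0,0],
    [0,0,0]
  ],
  "twist": [0,0,0,0,0,0],
  "gripper": 0.4,
  "squeeze": 10
}}

```text
t: 16.05
tool_pos: [0.5206, 0.2095, 0.1121]
orientation: [1.619, 2.692, 0.001]
force: [-0.9, -0.4, 6.1]
opening: 0.0118
gripper_force: 10.0
```

Run:
```python
from plant import robot
from h import *
s=robot.read_state();d=s['tool_pos'][:2]-P[:2];print(s['t'],s['tool_pos'],s['opening'],s['gripper_force'],s['force'],to(s['tool_pos'],s)[2],np.hypot(*d),np.degrees(np.arctan2(d[1],d[0])-P[2]))
```

```text
16.05 [0.52059785 0.20947963 0.11206446] 0.011792162123789153 10.001358389854431 [-0.93627236 -0.35870921  6.14907661] 27.96 0.11210964607523871 119.25575674979741
```

The peg is gripped: 11.8 mm opening, at radius 0.112 m and 119.3°. Now I'll turn the turntable along the arc.

Emit:
{"fn": "apply_moves", "kwargs": {
  "delta_pos": [
    [-0.027,-0.775,0],
    [-0.027,-0.775,0],
    [-0.027,-0.775,0],
    [-0.027,-0.775,0],
    [-0.027,-0.775,0],
    [-0.027,-0.775,0],
    [-0.027,-0.775,0],
    [-0.027,-0.775,0]
  ],
  "twist": [-0.0692,-0.0692,-0.0692,-0.0692,-0.0692,-0.0692,-0.0692,-0.0692]
}}

```text
t: 17.05
tool_pos: [0.4755, 0.1679, 0.112]
orientation: [-0.817, -3.033, -0.003]
force: [-3.2, 5.1, 7.8]
opening: 0.0116
gripper_force: 10.0
```

Run:
```python
from plant import robot
from h import *
s=robot.read_state();d=s['tool_pos'][:2]-P[:2];print(s['t'],s['tool_pos'],s['opening'],s['gripper_force'],s['force'],to(s['tool_pos'],s)[2],np.hypot(*d),np.degrees(np.arctan2(d[1],d[0])-P[2]))
```

```text
17.05 [0.47554628 0.1679114  0.11196965] 0.011574508001665255 10.002718716859818 [-3.17028521  5.14924906  7.77205631] 59.84 0.11264077532140444 150.9096620520229
```

Emit:
{"fn": "apply_moves", "kwargs": {
  "delta_pos": [
    [-0.027,-0.775,0],
    [-0.027,-0.775,0],
    [-0.027,-0.775,0],
    [-0.027,-0.775,0],
    [-0.027,-0.775,0],
    [-0.027,-0.775,0],
    [-0.027,-0.775,0],
    [-0.027,-0.775,0]
  ],
  "twist": [-0.0692,-0.0692,-0.0692,-0.0692,-0.0692,-0.0692,-0.0692,-0.0692]
}}

```text
t: 18.05
tool_pos: [0.4599, 0.1078, 0.1115]
orientation: [0.042, -3.14, -0.001]
force: [-5.9, 1.2, 5.5]
opening: 0.0113
gripper_force: 10.0
```

Emit:
{"fn": "apply_moves", "kwargs": {
  "delta_pos": [
    [0,0,0],
    [0,0,0]
  ],
  "twist": [0,0]
}}

```text
t: 18.3
tool_pos: [0.4601, 0.1074, 0.1115]
orientation: [0.038, -3.14, 0.0]
force: [-4.4, -1.7, 5.7]
opening: 0.0114
gripper_force: 10.0
```

Run:
```python
from plant import robot
from h import *
s=robot.read_state();d=s['tool_pos'][:2]-P[:2];print(s['t'],s['tool_pos'],s['opening'],s['gripper_force'],s['force'],to(s['tool_pos'],s)[2],np.hypot(*d),np.degrees(np.arctan2(d[1],d[0])-P[2]), 'target',120+np.degrees([1.1035,1.1115]))
```

```text
18.3 [0.4600696  0.10740929 0.11153891] 0.011449523167475058 10.000685155391693 [-4.37961222 -1.70782501  5.67035687] 91.39 0.11205808611311367 -176.81843450586678 target [183.22589269 183.68425893]
```

Emit:
{"fn": "apply_moves", "kwargs": {
  "delta_pos": [
    [0,0,0],
    [0,0,0],
    [0,0,0],
    [0,0,0],
    [0,0,-3],
    [0,0,-4],
    [0,0,-5],
    [0,0,-5]
  ],
  "twist": [0,0,0,0,0,0,0,0],
  "gripper": 4.5
}}

```text
t: 19.3
tool_pos: [0.4604, 0.1076, 0.2828]
orientation: [0.038, -3.141, 0.0]
force: [0.5, 0.4, -1.1]
opening: 0.0447
gripper_force: 0.0
```

Emit:
{"fn": "apply_moves", "kwargs": {
  "delta_pos": [
    [4,0,0],
    [4,0,0],
    [4,0,0],
    [0,0,0]
  ],
  "twist": [0,0,0,0]
}}

```text
t: 19.8
tool_pos: [0.3397, 0.1048, 0.2821]
orientation: [-0.039, 3.139, 0.001]
force: [0.8, -0.7, 0.4]
opening: 0.0451
gripper_force: 0.0
```

Run:
```python
from plant import robot
from h import *
s=robot.read_state();print(s['t'],s['tool_pos'],s['force'].round(1))
for n in('scene','side'):
    f=robot.read_camera(n)['frame'];cv2.imwrite(f'pics/{n}9.png',f[:,:,::-1])
    for a in(1.06,1.109,1.16):
        print(n,a,'nose',proj(n,S(P,(.053*np.cos(a),.053*np.sin(a),.169))).round(1),'peg',proj(n,S(P,(.112*np.cos(a+2.0944),.112*np.sin(a+2.0944),.138))).round(1),'pegbase',proj(n,S(P,(.112*np.cos(a+2.0944),.112*np.sin(a+2.0944),.06))).round(1))
f0=cv2.imread('pics/scene0.png').astype(int);print('orig nose bgr',f0[224:228,368:376].tolist()[1])
f=cv2.imread('pics/scene9.png').astype(int)
print('scene G (nose region 386-404 x 203-221)');print(f[205:225:1,382:402,1])
g=cv2.imread('pics/side9.png').astype(int)
u,v=proj('side',S(P,(.112*np.cos(3.2034),.112*np.sin(3.2034),.12))).astype(int)
print('side row',v,'cols from',u-10);print(g[v-3:v+10:2,u-10:u+11,1])
```

```text
19.8 [0.3396828  0.10484674 0.28206246] [ 0.8 -0.7  0.4]
scene 1.06 nose [395.5 216.9] peg [361.6 185.5] pegbase [359.5 211.9]
scene 1.109 nose [395.9 216.1] peg [359.1 185.6] pegbase [357.2 212. ]
scene 1.16 nose [396.3 215.2] peg [356.6 185.8] pegbase [354.8 212.2]
side 1.06 nose [327.9 140.7] peg [293.8 178.9] pegbase [294.6 201.6]
side 1.109 nose [326.9 140.7] peg [295.1 180. ] pegbase [295.8 202.8]
side 1.16 nose [325.9 140.8] peg [296.5 181.2] pegbase [297.2 204. ]
orig nose bgr [[77, 77, 64], [99, 99, 82], [108, 108, 90], [123, 124, 107], [125, 125, 108], [115, 114, 97], [104, 103, 86], [80, 79, 66]]
scene G (nose region 386-404 x 203-221)
[[ 28  30  23  20  31  37  50  28  94 128 139 103  60  75  82  80  79  77
   80  80]
 [ 27  29  27  29  42  42  18  47 119 138 138  98  55  61  78  90  86  86
   83  80]
 [ 30  29  31  35  54  63  57  95 126 132 131  92  59  67  64  64  84  96
   84  80]
 [ 41  45  45  38  36  78 103 121 126 128 117  80  59  68  71  69  68  68
   72  77]
 [ 67  62  54  43  42  87 103 103 116 126 116  80  62  69  71  70  68  70
   75  76]
 [ 60  45  31  30  5
[... 1206 characters left out ...]
5 155 155 154 155 154 154 153 152 155
  154 155]]
side row 185 cols from 285
[[194 198 200 197 197 201 196 104 139 175 120 109 208 202 197 199 198 199
  198 176 105]
 [203 198 199 196 198 202 202  97  78  84  74 119 213 199 198 197 197 201
  196 131 109]
 [199 197 196 199 197 203 202  93  69  88  83  99 182 206 199 198 200 202
  198 117 116]
 [201 200 198 198 199 200 201 135  71  85  82 104 184 203 199 198 201 201
  199 136 100]
 [207 200 196 199 198 201 198 135  73  87  82 100 183 204 198 196 199 199
  203 200 137]
 [156 203 198 197 199 202 199 132  78  88  80 102 188 204 199 200 198 196
  198 200 199]
 [120 211 201 195 197 202 204 172  69  80  79  86 159 205 200 198 198 198
  198 199 201]]
```

Gripper kinematics give a bust heading of 1.070 rad in the world frame. The lamp bearing is 1.070 by triangulation and 1.078 from the side view alone. The bolt has not been touched since it was parked, so I'll hand in.

```bash
python3 -c "
from plant import robot
print(robot.close_job())"
```

```text
the job is handed in; nothing more can be done
None
```

I drew the bolt and parked it in the notch, then turned the bust about 1.11 rad anticlockwise; it measures within about 0.5° of facing the grey lamp. No contact with the jars or tools was felt, the arm is clear, and I handed the job in at about 20 s; no verdict came back.

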